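# Snap the lid of a food box shut all the way round

### The job

The lid of the larger food box, the one with cherry tomatoes in it, is lying in place but its rim is still sprung up along all four sides. Press the rim down with your fingertips all the way round until every side has clicked shut and lies flat. Only press: do not pick up, tip or shove the box along the worktop, and leave the other things on the worktop where they are.

Things in the scene. Friction and masses are not known exactly. Their poses are not given: they have to be found in the camera images.
- food_box: The larger food box, loose on the worktop: glass dish of cherry tomatoes with a press-on lid, 0.8 to 1 kg. With the lid shut 156 mm along its x, 212 mm along its y (the long way), 72 mm high; foot 134 x 190 mm. Origin: centre of its underside; z up. The white rim of the lid, 28 mm wide and 4 mm thick, is in four mitred sections, one to a side, each now leaning up, outer edge raised about 12 mm.
- lid_center (a point): Centre of the upper face of the clear, fixed lid panel (100 x 156 mm), 68 mm above the box's underside; axes as the box's. Each rim section is hinged along the panel's edge, 70 mm above the worktop, with a 15 mm skirt at its outer edge that snaps over the dish's bead. Shut, the upper faces of all sections lie level, 72 mm above the worktop.
- rim_front_spot (a point): Press spot of the rim section along the long side at the box's -x: on its upper face, mid-length, 20 mm out from its hinge and 8 mm in from its outer edge, among three fine ribs. When shut it lies at (-70, 0, 72) mm in the box's frame. It moves with the section; its x axis points outward along the section, z off its upper face.
- rim_back_spot (a point): The same on the long side at the box's +x; when shut at (70, 0, 72) mm in the box's frame.
- rim_left_spot (a point): The same on the short side at the box's +y; when shut at (0, 98, 72) mm in the box's frame.
- rim_right_spot (a point): The same on the short side at the box's -y; when shut at (0, -98, 72) mm in the box's frame.
- rim_front (a joint): Angle of the front rim section above flat, rad: 0 is clicked shut, about 0.43 sprung up. Pressed at its spot it resists with up to about 10 N, most about half-way down; below about 0.12 (spot 2.4 mm above its shut height) it snaps down by itself and stays shut. Let go earlier, it springs up again. Pressed flat it stops hard.
- rim_back (a joint): The same for the back section.
- rim_left (a joint): The same for the left section.
- rim_right (a joint): The same for the right section.
- small_box: Bystander near the food box: smaller glass box of olives, its white lid already shut, 112 x 88 x 55 mm. Origin: centre of its underside.
- mug: Bystander near the food box: white mug, 80 mm across, 92 mm high, handle at its +y. Origin: centre of its underside.
- spoon: Bystander between the food box and the robot: wooden spoon 240 mm long lying along its own x axis, about 20 mm high at most. Origin: on the worktop under its middle.
- shaker: Bystander beyond the food box: steel salt shaker, 44 mm across, 84 mm high. Origin: centre of its underside.
- tumbler: Bystander at the back: clear glass tumbler, 72 mm across, 95 mm high. Origin: centre of its underside.
- jar: Bystander at the back: amber glass jar with a steel cap, 76 mm across, 110 mm high. Origin: centre of its underside.
- mill: Bystander at the back: dark wooden pepper mill, 58 mm across, 145 mm high. Origin: centre of its underside.

How it is judged:
By the outcome, as a careful person would: the job done as asked, in the order asked, and still so for the second after the job is handed in, with the robot touching nothing.
It also fails if it takes over 48 s, if anything falls off the work surface, if the arm or the gripper's body presses on something with over 40 N, if the wrist force passes 120 N, or if a joint passes its speed limit or range.

### The arm

A 6-joint arm with a two-finger parallel gripper is mounted at the origin on the work surface. World frame = base frame: x ahead of the robot, y to its left, z up, the work surface at z = 0. Lengths are in mm, angles in rad, forces in N, time in s.
With the tool pointing down it reaches from about 325 to 775 mm from the base axis. Payload 5.5 kg.
Tool frame: the origin (TCP) lies midway between the tips of the shut fingers; the grasp point (between the pads) lies 19 mm behind it; z points along the fingers, y is the line along which they close (so a half turn about z gives the same grasp; the last joint's range is limited). The gripper opens to 88 mm and grips with 3 to 60 N. Pads are 20 mm wide; open, the fingers measure 115 mm over their backs; the gripper's body (75 mm by 178 mm) begins 61 mm behind the grasp point.
Start: joints at [1.268, 0.091, 1.231, -0, 1.82, -0.057], TCP at [146.003, 581.979, 194.731] pointing down, gripper open.
Joint ranges: [-2.87, 2.87], [-0.86, 2.18], [0.17, 2.46], [-1.51, 4.65], [0.06, 2.69], [-2.65, 2.65]. Speed limits (rad/s): [2.57, 2.57, 3.01, 3.14, 3.14, 3.14].

### API

Orientations are given as a rotation vector (axis times angle).
In Python, from plant import bot gives the robot as it stands.
- The arm moves only by the tool jog_arm, never from a script. Its argument "increments" is text: rows parted by semicolons, each of 6 numbers parted by spaces: the shift along the tool's x, y, z in m, then the turn, a rotation vector about the tool's x, y, z in rad. In form: x y z rx ry rz; .... A call has 1 to 8 rows; each row shifts and turns the commanded pose from where the row before left it, along the tool's axes as they then stand; what a row does not reach is not made up. A row lasts 1/8 s, in which the tool goes at most 62.5 mm and 10.7 degrees, less where a joint would pass 70% of its speed; a pose out of reach is approached as far as the arm can. A call with a gripper value outside its range is refused whole. "fingers" is the opening, from -1 (shut) to 1 (fully open), set as the call begins (left out, the last holds). The fingers move at their own pace and stop on an object; "force" is the grip in N (left out, the last holds). Time passes only in rows, so rows that do not move let the fingers close. It gives the time, the measured TCP pose, the force, the opening and the grip force at its end, in the units of the state.
- bot.observe(): the state, without advancing time (a new reading comes with each control period).
- bot.camera(name): name is "scene" or "side" or "wrist"; returns a dict with "image" (384x512x3 uint8, red, green, blue), "z_map" (384x512 float32, mm along the optical axis (not along the pixel's ray), 0 where there is no reading), "fx", "fy", "cx", "cy" (pixels), "world_from_camera" (4x4, takes a point from camera to world coordinates). Camera axes: x right, y down, z forward; pixel columns grow to the right and rows downward; lengths in mm; the calibration is good to about 2 mm. The wrist camera is an equidistant fisheye: a pixel r from the principal point sees the ray r / f radians off the axis. A picture is of the moment at which its call begins.
- bot.close_job(): hands the job in; it is judged then, once.
Trained networks look in the newest picture that a camera, given by its name, has taken for a name from the list of things; names that differ only in an ending like _2 or _b are one class to them, and where a whole thing is asked for, a point or a joint stands for the part that bears it (a point fixed in the world has none). Each returns a list of dicts, best first, with "p" (0 to 1); they miss things now and then, are a little off and sometimes report something else, mostly with a low value. They report only what shows in the picture. A call takes as long as a camera call.
- bot.spot_in(thing, camera): "extent" ([centre column, centre row, width, height] in pixels, round what is visible of it).
- bot.masks_of(thing, camera): "pixels" (384x512 bool, what is visible of it) and "extent" ([centre column, centre row, width, height] in pixels, round what is visible of it).
The state is a dict: "clock": time; "joint_positions": joint angles; "qvel": joint speeds; "joint_efforts": joint torques, N m; "ee_pos": TCP position; "tcp_rot": TCP orientation; "contact_force": force on the tool from outside, world axes, zero at the start; "torque": the same for the moment, N m; "finger_gap": finger opening in mm; "gripper_force": force on a finger pad.
Only numpy, scipy, OpenCV 4.12 (cv2) and the standard library are available. Lean on these libraries where they do the work, as an engineer would, in place of code of your own. Each camera call takes 0.05 s, during which the arm holds its last target. There are 200 camera calls.

## Working session

There is one attempt and no reset: what is moved stays moved. The work goes in short steps, Python scripts to look and compute and a tool call to move; the robot and the scene stay as the last step left them, time stands still between calls to the robot, and variables do not carry over. Pictures are saved under pics/ and viewed, at most 10 in all, crops included, and the job is handed in when it is done.

Besides the shell and the picture viewer there is one more tool, called after ">>>" as name(argument=value, ...) on one line, values as JSON. jog_arm: Moves the arm, as the interface text tells. Its arguments: {"type":"object","properties":{"increments":{"type":"string"},"fingers":{"type":"number"},"force":{"type":"number"}},"required":["increments"]}

```bash
mkdir -p pics; ls
cat > h.py <<'E'
import numpy as np, cv2
from plant import bot
def pts(c):
    z=c["z_map"]; v,u=np.mgrid[0:384,0:512]
    P=np.stack([(u-c["cx"])/c["fx"]*z,(v-c["cy"])/c["fy"]*z,z,np.ones_like(z)],-1)
    W=P@np.array(c["world_from_camera"]).T
    return W[...,:3], z>0
E
python3 - <<'E'
from h import *
ims=[]
for n in("scene","side"):
    c=bot.camera(n); W,ok=pts(c); im=c["image"][...,::-1].copy()
    for t in("food_box","rim_front_spot","rim_back_spot","rim_left_spot","rim_right_spot","small_box","mug","spoon","shaker"):
        m=bot.masks_of(t,n) if t!="food_box" else bot.masks_of(t,n)
        for d in m[:1]:
            k=d["pixels"]&ok; Q=W[k]
            print(n,t,round(d["p"],2),[round(x) for x in d["extent"]],k.sum(),np.round(np.median(Q,0)) if len(Q) else '', np.round(np.percentile(Q,[2,98],axis=0)).tolist() if len(Q) else '')
            if t=="food_box" and len(Q):
                q=Q[(Q[:,2]>66)&(Q[:,2]<95)]
                print(cv2.minAreaRect(q[:,:2].astype(np.float32)))
    cv2.imwrite(f"pics/{n}0.png",im)
s=bot.observe(); print(s)
E
```

```text
pics
scene food_box 0.68 [248, 285, 41, 45] 1384 [774. 143.  52.] [[751.0, 116.0, -0.0], [817.0, 182.0, 94.0]]
((783.6106567382812, 148.85177612304688), (70.29608917236328, 71.10909271240234), 83.21459197998047)
scene rim_front_spot 0.78 [305, 164, 80, 32] 905 [488.  76.  76.] [[460.0, -14.0, 69.0], [512.0, 156.0, 82.0]]
scene rim_back_spot 0.56 [279, 211, 85, 36] 1146 [617. 105.  75.] [[588.0, 15.0, 65.0], [644.0, 193.0, 82.0]]
scene rim_left_spot 0.61 [332, 203, 26, 56] 749 [531. 178.  76.] [[459.0, 156.0, -1.0], [593.0, 203.0, 82.0]]
scene rim_right_spot 0.81 [250, 172, 35, 48] 619 [573.  -4.  76.] [[511.0, -29.0, 19.0], [637.0, 15.0, 82.0]]
scene small_box 0.89 [370, 220, 53, 59] 2134 [509. 269.  52.] [[442.0, 218.0, -1.0], [554.0, 314.0, 56.0]]
scene mug 0.6 [217, 149, 50, 46] 1538 [ 550. -116.   53.] [[505.0, -178.0, 1.0], [581.0, -75.0, 91.0]]
scene spoon 0.6 [302, 155, 91, 21] 328 [383. 112.   7.] [[359.0, -66.0, -2.0], [463.0, 139.0, 19.0]]
scene shaker 0.98 [269, 249, 17, 32] 523 [700. 136.  65.] [[677.0, 115.0, 4.0], [710.0, 150.0, 83.0]]
side food_box 0.76 [224, 197, 99, 
[... 1042 characters left out ...]
ns': array([ 1.26829349e+00,  9.10699284e-02,  1.23072396e+00, -8.16405688e-06,
        1.81978943e+00, -5.66788372e-02]), 'qvel': array([ 9.42193930e-04,  1.58719574e-03, -5.81995265e-04, -2.42437447e-05,
       -7.70650886e-04,  2.91322899e-04]), 'joint_efforts': array([-9.51848815e-04, -4.46218729e+01, -4.06509662e+01,  6.98348740e-02,
        1.97168888e-02,  7.12963606e-05]), 'ee_pos': array([146.00812061, 581.97199641, 194.73568865]), 'tcp_rot': array([3.85169892e-01, 3.11788216e+00, 1.22076238e-05]), 'contact_force': array([-1.16703728,  0.27889773,  1.57101639]), 'torque': array([ 6.12717288e-02, -6.11350648e-05,  1.50095839e-02]), 'gripper_force': 0.0, 'finger_gap': 87.667574599513}
```

View pics/scene0.png

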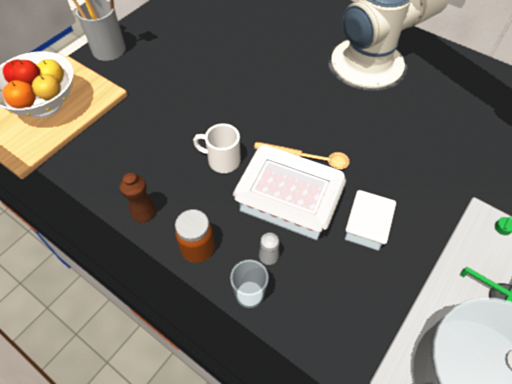

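View pics/side0.png

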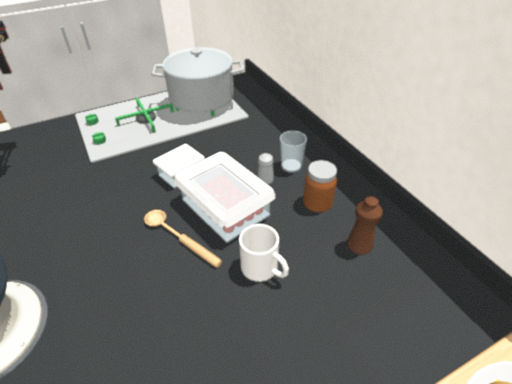

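Both pictures show the box with its rim sprung up: around (290,190) in the scene view and (224,195) in the side view. The mug, spoon, small box and shaker stand clear of it. The network's "food_box" in the scene view is actually the tumbler, so I'll fit the box from the rim masks.

```bash
cat >> h.py <<'E'
T=["rim_front_spot","rim_back_spot","rim_left_spot","rim_right_spot"]
def rim(cams=("scene","side")):
    out=[]
    for n in cams:
        c=bot.camera(n); W,ok=pts(c)
        Q=[]
        for t in T:
            for d in bot.masks_of(t,n)[:1]:
                Q.append(W[cv2.erode(d["pixels"].astype(np.uint8),np.ones((2,2)))>0])
        Q=np.vstack(Q); Q=Q[(Q[:,2]>66)&(Q[:,2]<90)&(np.hypot(Q[:,0]-550,Q[:,1]-87)<140)]
        r=cv2.minAreaRect(Q[:,:2].astype(np.float32)); print(n,r)
        out.append(Q)
    return out
E
python3 - <<'E'
from h import *
Qs=rim()
from scipy.optimize import minimize
# template: points' rise vs box coords: z=70+2+tan(.43)*max(|x|-50,|y|-78), inside 0..25 band
for Q in Qs+[np.vstack(Qs)]:
    def f(p):
        c,s=np.cos(p[2]),np.sin(p[2]); d=Q[:,:2]-p[:2]
        x=d@[c,s]; y=d@[-s,c]; e=np.maximum(abs(x)-50,abs(y)-78)
        r=np.maximum(0,-e)+np.maximum(0,e-26); z=Q[:,2]-(71.5+.45*np.clip(e,0,26))-p[3]
        return np.minimum(r**2+z**2,60).mean()
    b=minimize(f,[550,87,.215,0],method="Nelder-Mead",options=dict(maxiter=2000)); print(b.x.round(3),b.fun)
p=b.x;c,s=np.cos(p[2]),np.sin(p[2])
for l in[(-70,0),(70,0),(0,98),(0,-98)]:print(l,p[0]+c*l[0]-s*l[1],p[1]+s*l[0]+c*l[1])
E
```

```text
scene ((552.1416625976562, 89.07291412353516), (157.51486206054688, 212.2191619873047), 12.638457298278809)
side ((545.990966796875, 82.75422668457031), (155.71914672851562, 211.44964599609375), 13.042900085449219)
[ 5.50463e+02  8.57980e+01  2.23000e-01 -1.95500e+00] 10.971708293820846
[ 5.48877e+02  8.61410e+01  2.26000e-01 -8.83000e-01] 13.40723236922679
[ 5.49637e+02  8.56070e+01  2.24000e-01 -1.50500e+00] 12.244439274690043
(-70, 0) 481.3889996277977 70.0457572102558
(70, 0) 617.8856465531065 101.16914677738987
(0, 98) 527.8509503934583 181.155104841539
(0, -98) 571.4236957874459 -9.94020085389333
```

>>> jog_arm(increments="-0.039 -0.0247 0 0 0 0;-0.039 -0.0247 0 0 0 0;-0.039 -0.0247 0 0 0 0;-0.039 -0.0247 0 0 0 0;-0.039 -0.0247 0 0 0 0;-0.039 -0.0247 0 0 0 0;-0.039 -0.0247 0 0 0 0;-0.039 -0.0247 0 0 0 0", fingers=-1, force=10)

```text
clock: 2.5
ee_pos: [401.4, 313.2, 194.9]
tcp_rot: [0.385, 3.117, 0.001]
contact_force: [0.2, -0.5, -0.1]
finger_gap: 11.3
gripper_force: 0.0
```

>>> jog_arm(increments="-0.039 -0.0247 0 0 0 0;-0.039 -0.0247 0 0 0 0;-0.039 -0.0247 0.02 0 0 0;-0.039 -0.0247 0.02 0 0 0;0 0 0.02 0 0 -0.16;0 0 0 0 0 -0.16;0 0 0 0 0 -0.15;0 0 0 0 0 0")

```text
clock: 3.5
ee_pos: [527.8, 180.6, 134.7]
tcp_rot: [-0.349, 3.122, -0.0]
contact_force: [0.2, 0.0, -0.1]
finger_gap: 0.4
gripper_force: 0.0
```

Run:
```python
from h import *
c=bot.camera("wrist");cv2.imwrite("pics/w1.png",c["image"][...,::-1])
```

```text
(no output)
```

View pics/w1.png

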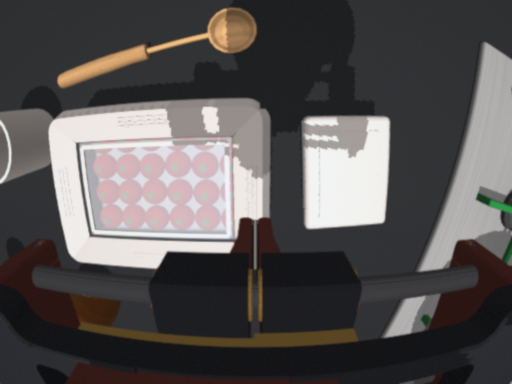

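The wrist view shows the box square to the tool. The fingertips at (255,225) are over the left rim section, whose ribs show near (252,190). Pressing the left side now.

>>> jog_arm(increments="0 0 0.025 0 0 0;0 0 0.015 0 0 0;0 0 0.006 0 0 0;0 0 0.005 0 0 0;0 0 0.004 0 0 0;0 0 0.004 0 0 0;0 0 0.002 0 0 0;0 0 0 0 0 0")

```text
clock: 4.55
ee_pos: [527.8, 180.6, 73.7]
tcp_rot: [0.351, -3.122, 0.0]
contact_force: [0.1, -0.7, 0.4]
finger_gap: 0.1
gripper_force: 0.0
```

>>> jog_arm(increments="0 0 0.001 0 0 0;0 0 0.001 0 0 0;0 0 0 0 0 0")

```text
clock: 4.92
ee_pos: [527.8, 180.6, 71.7]
tcp_rot: [0.351, -3.122, 0.0]
contact_force: [0.3, 0.8, -0.2]
finger_gap: 0.2
gripper_force: 0.0
```

>>> jog_arm(increments="0 0 0.001 0 0 0;0 0 0.001 0 0 0")

```text
clock: 5.18
ee_pos: [527.8, 180.6, 69.7]
tcp_rot: [0.351, -3.122, 0.0]
contact_force: [0.3, -0.2, 0.2]
finger_gap: 0.2
gripper_force: 0.0
```

Run:
```python
from h import *
a=[]
for n in ("scene","side"):
    c=bot.camera(n)["image"][...,::-1]
    r,x=((130,230) if n=="scene" else (140,150))
    a.append(cv2.resize(c[r:r+110,x:x+140],None,fx=2.8,fy=2.8,interpolation=cv2.INTER_CUBIC))
cv2.imwrite("pics/c1.png",np.hstack(a)); print(bot.observe()["contact_force"])
```

```text
[0.45171056 0.17122099 0.47861696]
```

View pics/c1.png

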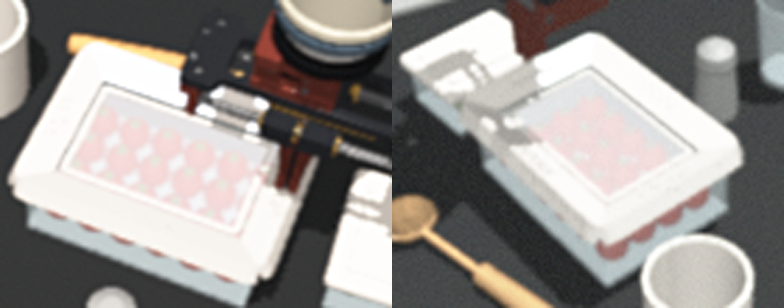

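>>> jog_arm(increments="0 0 0.001 0 0 0;0 0 0.001 0 0 0;0 0 0 0 0 0")

```text
clock: 5.65
ee_pos: [527.7, 180.6, 67.6]
tcp_rot: [0.351, -3.122, 0.0]
contact_force: [0.1, -0.7, 0.3]
finger_gap: 0.2
gripper_force: 0.0
```

>>> jog_arm(increments="0 0 -0.03 0 0 0;0 0 -0.04 0 0 0;0 0.05 0 0 0 0;0 0.05 0 0 0 0;0 0 0 0 0 0")

```text
clock: 6.28
ee_pos: [504.5, 280.8, 137.6]
tcp_rot: [0.358, -3.121, -0.001]
contact_force: [0.9, 0.3, 0.3]
finger_gap: 0.7
gripper_force: 0.0
```

Run:
```python
from h import *
a=[]
for n in ("scene","side"):
    c=bot.camera(n); W,ok=pts(c)
    r,x=((130,230) if n=="scene" else (140,150))
    a.append(cv2.resize(c["image"][r:r+110,x:x+140,::-1],None,fx=2.8,fy=2.8,interpolation=cv2.INTER_CUBIC))
    d=W[...,:2]-[549.6,85.6]; th=.224; X=d@[np.cos(th),np.sin(th)]; Y=d@[-np.sin(th),np.cos(th)]
    for nm,A,B in(("left",Y,X),("right",-Y,X),("front",-X,Y),("back",X,Y)):
        h=78 if nm in("left","right") else 50
        o=[]
        for e in range(-6,34,4):
            k=ok&(abs(B)<35)&(A>h+e)&(A<=h+e+4)&(W[...,2]>40)&(W[...,2]<100)
            o.append(round(float(np.median(W[...,2][k])),1) if k.sum()>3 else None)
        print(n,nm,o)
cv2.imwrite("pics/c2.png",np.hstack(a)); print(bot.observe()["ee_pos"])
```

```text
scene left [67.2, 70.0, 72.1, 74.2, 75.7, 78.3, 79.5, 80.2, 74.0, 68.2]
scene right [67.4, 70.2, 71.8, 73.5, 75.9, 77.4, 79.4, 79.9, 75.9, 66.9]
scene front [67.4, 70.6, 71.9, 73.1, 74.9, 76.5, 79.3, 80.5, None, None]
scene back [67.3, 70.1, 72.5, 73.7, 76.1, 77.5, 79.0, 79.2, 72.4, 68.1]
side left [68.6, 69.5, 72.0, 74.1, 75.9, 75.9, 79.4, 81.0, 81.4, None]
side right [71.3, 73.0, 74.3, 76.6, 77.4, 46.2, 81.5, 78.0, 70.0, None]
side front [69.0, 71.6, 73.7, 75.3, 77.8, 79.6, 81.1, 81.6, 74.5, 69.5]
side back [69.0, 71.7, 72.9, 75.3, 74.3, 78.6, 80.8, 81.2, None, None]
[505.47801919 278.0835328  137.57164096]
```

View pics/c2.png

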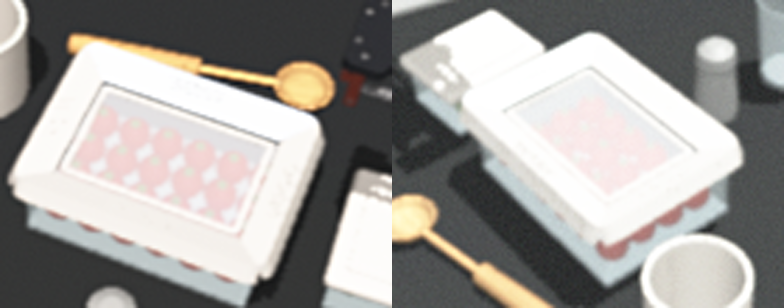

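The left section is still sprung: 80 mm at its outer edge. The fingertip shows at about scene (356,161), so I'll compare that with the reported TCP.

Run:
```python
from h import *
p=bot.observe()["ee_pos"];print(p)
a=[]
for n in ("scene","side"):
    c=bot.camera(n); W,ok=pts(c); M=np.linalg.inv(c["world_from_camera"])
    q=M@np.r_[p,1]; u,v=q[0]/q[2]*c["fx"]+c["cx"],q[1]/q[2]*c["fy"]+c["cy"]; print(n,u,v)
    im=c["image"][...,::-1]; hsv=cv2.cvtColor(im.copy(),cv2.COLOR_BGR2HSV)
    k=ok&(np.hypot(W[...,0]-p[0],W[...,1]-p[1])<60)&(W[...,2]>85)&(W[...,2]<175)
    Q=W[k]; o=np.argsort(Q[:,2])
    for lo in range(100,175,8):
        s=Q[(Q[:,2]>=lo)&(Q[:,2]<lo+8)]
        if len(s): print(lo,len(s),s.mean(0).round(),np.ptp(s,axis=0).round())
    u0,v0=max(int(u)-45,0),max(int(v)-45,0); cr=cv2.resize(im[v0:v0+90,u0:u0+90],(390,390),interpolation=cv2.INTER_CUBIC)
    cv2.circle(cr,(int((u-u0)*390/90),int((v-v0)*390/90)),4,(0,255,0),1); a.append(cr)
cv2.imwrite("pics/c3.png",np.hstack(a))
```

```text
[505.47801919 278.0835328  137.57164096]
scene 383.80662107645514 199.48602285451062
156 4 [516. 277. 163.] [ 2. 10.  1.]
164 23 [515. 281. 168.] [ 6. 17.  8.]
172 12 [515. 277. 174.] [17. 21.  3.]
side 175.34611466902632 128.31540731205877
164 22 [505. 273. 168.] [26. 14.  7.]
172 12 [504. 272. 173.] [23. 15.  3.]
```

View pics/c3.png

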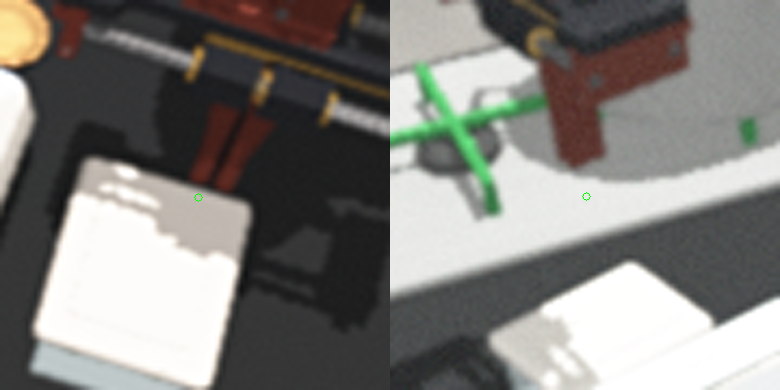

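The fingertips really sit about 24 mm above the reported TCP: the lowest tip points are near z 160, with the TCP at 137.6. That explains why the press made no contact. I'll go back and press by force.

>>> jog_arm(increments="0 -0.05 0 0 0 0;0 -0.05 0 0 0 0;0 0 0.04 0 0 0;0 0 0.027 0 0 0;0 0 0.003 0 0 0;0 0 0.003 0 0 0;0 0 0.003 0 0 0;0 0 0 0 0 0")

```text
clock: 7.48
ee_pos: [528.2, 180.8, 62.5]
tcp_rot: [-0.352, 3.121, 0.0]
contact_force: [0.1, 0.2, 0.2]
finger_gap: 0.5
gripper_force: 0.0
```

>>> jog_arm(increments="0 0 0.002 0 0 0;0 0 0.001 0 0 0")

```text
clock: 7.72
ee_pos: [527.9, 180.7, 58.8]
tcp_rot: [-0.352, 3.122, -0.0]
contact_force: [0.5, -0.4, -0.4]
finger_gap: 0.5
gripper_force: 0.0
```

>>> jog_arm(increments="0 0 0.002 0 0 0;0 0 0.001 0 0 0")

```text
clock: 7.98
ee_pos: [527.7, 180.6, 55.5]
tcp_rot: [0.352, -3.122, 0.0]
contact_force: [0.8, -0.1, -0.3]
finger_gap: 0.3
gripper_force: 0.0
```

>>> jog_arm(increments="0 0 0.002 0 0 0;0 0 0.001 0 0 0")

```text
clock: 8.22
ee_pos: [527.8, 180.6, 52.6]
tcp_rot: [0.351, -3.122, -0.0]
contact_force: [-0.3, 0.5, 0.1]
finger_gap: 0.7
gripper_force: 0.3
```

>>> jog_arm(increments="0 0 0.002 0 0 0;0 0 0.001 0 0 0")

```text
clock: 8.48
ee_pos: [527.9, 181.2, 50.9]
tcp_rot: [-0.352, 3.121, 0.002]
contact_force: [-2.9, -0.0, 6.8]
finger_gap: 0.2
gripper_force: 3.0
```

>>> jog_arm(increments="0 0 0.002 0 0 0;0 0 0.001 0 0 0")

```text
clock: 8.72
ee_pos: [528.2, 181.1, 47.5]
tcp_rot: [-0.352, 3.12, 0.001]
contact_force: [0.2, 0.6, 0.4]
finger_gap: 0.5
gripper_force: 0.0
```

>>> jog_arm(increments="0 0 0.002 0 0 0;0 0 0.001 0 0 0")

```text
clock: 8.98
ee_pos: [528.0, 180.5, 44.3]
tcp_rot: [-0.351, 3.121, -0.0]
contact_force: [-2.5, -0.4, 7.9]
finger_gap: 0.2
gripper_force: 4.2
```

>>> jog_arm(increments="0 0 0.001 0 0 0;0 0 0 0 0 0")

```text
clock: 9.22
ee_pos: [528.0, 180.5, 44.3]
tcp_rot: [-0.351, 3.121, -0.0]
contact_force: [-4.5, -1.1, 9.6]
finger_gap: 0.4
gripper_force: 4.7
```

>>> jog_arm(increments="0 0 -0.041 0 0 0;0.035 -0.049 0 0 0 0;0.035 -0.049 0 0 0 0;0 0 0.02 0 0 0;0 0 0 0 0 0")

```text
clock: 9.85
ee_pos: [480.1, 69.5, 61.3]
tcp_rot: [0.35, -3.118, -0.001]
contact_force: [0.4, 1.2, -1.1]
finger_gap: 0.4
gripper_force: 0.0
```

```bash
cat >> h.py <<'E'
def prof(cams=("scene","side"),c0=(549.6,85.6),th=.224):
    for n in cams:
        c=bot.camera(n); W,ok=pts(c)
        d=W[...,:2]-np.array(c0); X=d@[np.cos(th),np.sin(th)]; Y=d@[-np.sin(th),np.cos(th)]
        for nm,A,B in(("left",Y,X),("right",-Y,X),("front",-X,Y),("back",X,Y)):
            h=78 if nm in("left","right") else 50
            o=[]
            for e in range(-6,34,4):
                k=ok&(abs(B)<35)&(A>h+e)&(A<=h+e+4)&(W[...,2]>40)&(W[...,2]<100)
                o.append(round(float(np.median(W[...,2][k])),1) if k.sum()>3 else None)
            print(n,nm,o)
    print(bot.observe()["ee_pos"].round(1))
E
python3 -c "
from h import *
prof()"
```

```text
scene left [66.6, 68.9, 69.7, 70.1, 70.2, 70.6, 70.0, 70.4, 68.5, None]
scene right [67.5, 70.7, 71.8, 73.6, 75.7, 77.2, 78.7, 80.2, 74.3, 66.7]
scene front [67.6, 70.9, 71.8, 74.2, 75.6, 76.7, 79.2, 80.3, None, None]
scene back [67.2, 70.3, 72.3, 74.0, 75.7, 77.7, 79.3, 79.7, 73.1, 67.9]
side left [None, None, None, None, None, None, None, None, None, None]
side right [71.3, 72.9, 74.6, 76.2, 77.2, 46.4, 81.4, 77.6, 70.4, None]
side front [68.3, 72.0, 73.4, 75.7, 77.7, 79.6, 81.8, 81.4, 75.0, 70.4]
side back [68.5, 72.0, 73.3, 75.0, 74.8, 78.6, 80.6, 81.6, None, None]
[481.2  70.4  63.1]
```

Left has clicked flat and the box hasn't moved. Next, the front.

>>> jog_arm(increments="0 0 0.008 0 0 0;0 0 0.002 0 0 0;0 0 0.002 0 0 0;0 0 0.002 0 0 0;0 0 0.002 0 0 0;0 0 0.002 0 0 0;0 0 0.001 0 0 0;0 0 0 0 0 0")

```text
clock: 10.95
ee_pos: [481.5, 69.5, 44.7]
tcp_rot: [-0.351, 3.122, -0.0]
contact_force: [-0.1, 0.7, 0.2]
finger_gap: 0.4
gripper_force: 0.4
```

>>> jog_arm(increments="0 0 0.001 0 0 0;0 0 0 0 0 0")

```text
clock: 11.2
ee_pos: [481.5, 69.5, 44.4]
tcp_rot: [-0.351, 3.121, -0.0]
contact_force: [-1.4, -0.6, 5.0]
finger_gap: 0.7
gripper_force: 2.4
```

Shut. Next, the right side: box-frame shift (+70, −98), which is tool (−70, −98).

>>> jog_arm(increments="0 0 -0.041 0 0 0;-0.035 -0.049 0 0 0 0;-0.035 -0.049 0 0 0 0;0 0 0.023 0 0 0;0 0 0 0 0 0")

```text
clock: 11.82
ee_pos: [569.9, -10.8, 58.7]
tcp_rot: [0.349, -3.117, -0.002]
contact_force: [-0.6, 0.3, -0.6]
finger_gap: 0.8
gripper_force: 0.0
```

```bash
python3 -c "
from h import *
prof()"
```

```text
scene left [66.8, 68.8, 69.7, 70.1, 70.1, 71.0, 70.3, 69.9, 68.8, None]
scene right [67.7, 71.0, 71.8, 73.4, 76.0, 77.2, 79.9, 80.6, 76.1, 89.7]
scene front [67.6, 68.9, 69.9, 70.2, 69.3, 70.1, 70.4, 70.2, 69.9, None]
scene back [66.9, 70.6, 72.3, 74.1, 76.0, 77.9, 79.5, 79.4, 72.5, 67.7]
side left [69.0, 68.8, 70.4, 71.5, 70.8, 70.7, 71.6, 71.7, 71.4, 70.4]
side right [70.8, 72.2, 74.3, 77.1, 77.5, 46.3, 81.3, 78.1, 71.7, None]
side front [67.8, 71.5, 71.3, 71.5, 71.7, 72.0, 71.9, 71.8, 65.0, None]
side back [None, None, None, None, None, None, None, None, None, None]
[571.  -10.2  61.7]
```

>>> jog_arm(increments="0 0 0.007 0 0 0;0 0 0.002 0 0 0;0 0 0.002 0 0 0;0 0 0.002 0 0 0;0 0 0.002 0 0 0;0 0 0.002 0 0 0;0 0 0.001 0 0 0;0 0 0 0 0 0")

```text
clock: 12.92
ee_pos: [571.5, -10.2, 44.4]
tcp_rot: [-0.352, 3.121, 0.0]
contact_force: [-2.2, -1.9, 4.6]
finger_gap: 0.5
gripper_force: 2.5
```

>>> jog_arm(increments="0 0 0.0005 0 0 0;0 0 0 0 0 0")

```text
clock: 13.18
ee_pos: [571.5, -10.2, 44.4]
tcp_rot: [-0.352, 3.121, 0.0]
contact_force: [-2.1, -2.1, 6.1]
finger_gap: 0.4
gripper_force: 3.5
```

Shut. Next, the back: box-frame shift (+70, +98), which is tool (−70, +98).

>>> jog_arm(increments="0 0 -0.041 0 0 0;-0.035 0.049 0 0 0 0;-0.035 0.049 0 0 0 0;0 0 0.023 0 0 0;0 0 0 0 0 0;0 0 0 0 0 0")

```text
clock: 13.92
ee_pos: [617.6, 100.4, 61.4]
tcp_rot: [0.351, -3.121, -0.0]
contact_force: [-0.6, 0.4, -0.3]
finger_gap: 0.2
gripper_force: 0.0
```

```bash
python3 -c "
from h import *
prof()"
```

```text
scene left [66.8, 69.2, 70.3, 70.2, 70.4, 70.5, 70.3, 70.4, 68.9, None]
scene right [66.8, 68.2, 70.9, 70.3, 70.5, 70.4, 70.1, 70.3, None, None]
scene front [None, None, 71.3, 69.1, 70.3, 70.1, 70.9, 70.6, 69.0, None]
scene back [68.0, 70.6, 72.5, 74.0, 75.8, 77.7, 79.1, 78.6, 72.2, 71.2]
side left [68.9, 68.9, 70.5, 71.1, 71.2, 71.0, 72.2, 71.7, 71.9, 71.0]
side right [68.8, 71.6, 71.5, 71.5, 71.9, 72.0, 71.9, 66.0, 63.1, None]
side front [68.2, 70.7, 71.3, 71.5, 71.9, 72.0, 72.4, 71.8, 65.1, None]
side back [68.8, 72.0, 73.3, 75.8, 76.1, 78.6, 80.4, 81.9, 96.2, None]
[618.2 100.1  62.4]
```

>>> jog_arm(increments="0 0 0.008 0 0 0;0 0 0.002 0 0 0;0 0 0.002 0 0 0;0 0 0.002 0 0 0;0 0 0.002 0 0 0;0 0 0.002 0 0 0;0 0 0.001 0 0 0;0 0 0 0 0 0")

```text
clock: 15.02
ee_pos: [617.9, 100.6, 44.3]
tcp_rot: [-0.351, 3.121, -0.0]
contact_force: [-3.9, -0.3, 10.6]
finger_gap: 0.4
gripper_force: 5.4
```

>>> jog_arm(increments="0 0 0.0005 0 0 0;0 0 0 0 0 0")

```text
clock: 15.28
ee_pos: [617.9, 100.6, 44.3]
tcp_rot: [-0.351, 3.121, -0.0]
contact_force: [-4.5, -1.7, 12.0]
finger_gap: 0.3
gripper_force: 6.3
```

Lifting straight up, well clear, to check all four sides.

>>> jog_arm(increments="0 0 -0.04 0 0 0;0 0 -0.05 0 0 0;0 0 -0.05 0 0 0;0 0 -0.04 0 0 0;0 0 0 0 0 0;0 0 0 0 0 0")

```text
clock: 16.02
ee_pos: [617.4, 100.6, 220.0]
tcp_rot: [0.351, -3.119, -0.0]
contact_force: [-0.2, -0.1, -1.3]
finger_gap: 0.1
gripper_force: 0.0
```

Run:
```python
from h import *
prof()
for n in("scene","side"):
    W,ok=pts(bot.camera(n))
    for t in("small_box","mug","spoon","shaker"):
        for d in bot.masks_of(t,n)[:1]: print(n,t,np.median(W[d["pixels"]&ok],0).round())
rim()
cv2.imwrite("pics/f.png",cv2.resize(bot.camera("scene")["image"][100:300,150:420,::-1],None,fx=2.5,fy=2.5))
```

```text
scene left [66.9, 68.8, 69.6, 70.4, 70.2, 70.2, 70.8, 70.7, 68.8, None]
scene right [67.3, 67.8, 70.0, 69.5, 70.3, 70.4, 70.6, 70.7, 70.2, None]
scene front [67.6, 69.0, 69.6, 70.1, 69.6, 69.5, 70.9, 70.3, 69.5, None]
scene back [66.7, 69.4, 70.2, 70.1, 70.4, 70.4, 70.7, 70.5, 63.1, None]
side left [68.8, 68.9, 70.3, 71.5, 71.5, 71.5, 72.2, 72.0, 71.5, 71.5]
side right [70.3, 71.7, 71.9, 71.5, 71.9, 71.8, 71.9, 66.7, 63.8, None]
side front [68.4, 70.5, 71.5, 71.4, 71.8, 71.8, 71.8, 71.7, 65.0, None]
side back [69.0, 70.4, 71.6, 71.7, 71.2, 71.9, 71.7, 71.7, 71.7, None]
[617.  100.5 219. ]
scene small_box [510. 269.  52.]
scene mug [ 551. -116.   53.]
scene spoon [395. 103.  10.]
scene shaker [700. 136.  65.]
side small_box [485. 255.  53.]
side mug [ 542. -126.   55.]
side spoon [422.  17.  13.]
side shaker [682. 119.  50.]
scene ((549.4019775390625, 87.18524169921875), (158.2569580078125, 208.66119384765625), 12.677729606628418)
side ((548.2804565429688, 87.51187896728516), (156.57806396484375, 215.2527313232422), 12.405390739440918)
```

View pics/f.png

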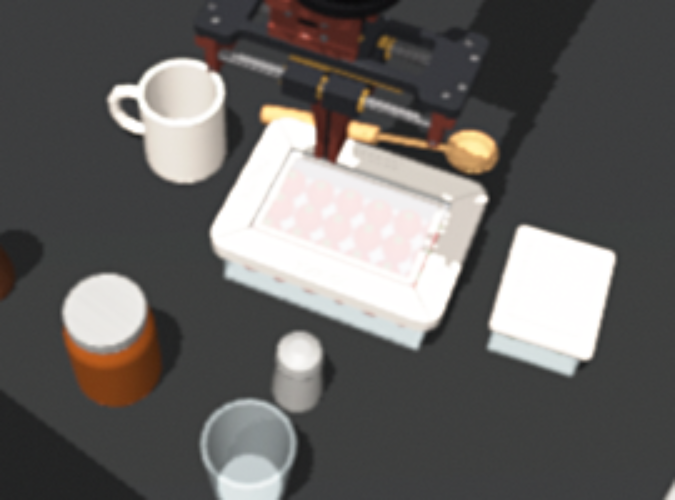

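The final view shows the lid flat all round, with the box centred at crop (350,230). The other things stand where they were, and the arm is clear above the box.

```bash
python3 -c "
from plant import bot
print(bot.close_job())"
```

```text
the job is handed in; nothing more can be done
None
```

All four rim sections are pressed shut and measure flat, the box and the things beside it have not moved, and the job was handed in at about 16 s with the arm clear.

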